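# Sweep the stained sample chips into the collecting bay

## Task

Sweep the three dark stained sample chips across the table with your fingertips into the white-walled collecting bay, through its open side, so that all three end lying flat, wholly inside and clear of the open edge. Slide them gently: do not pick up, pinch, squeeze, flick or stack any of them. Leave the pale bare-wood chip, the stain tub and the two bottles standing where they are.

Things in the scene. Friction and masses are not known exactly. Their poses are not given: they have to be found in the camera images.
- bay: collecting bay fixed to the table: three white walls 25 mm high and 8 mm thick round a blue floor that is level with the table (no lip or step), open on the fourth side. Inside it is 240 mm wide (its x) and 120 mm deep (its y). Origin at the middle of the open side, at table height; its +y axis points into the bay towards the back wall, its x runs along the open side; inner wall faces at x = -120 and +120 mm, back wall at y = 120 mm, side walls end at y = 0
- chip_walnut: wooden sample chip, a flat square block 44 x 44 mm and 18 mm high, 30 g, lying flat and loose on the table, turned up to about 30 degrees either way; origin at the centre of its underside, z up, x and y square to its sides. Stained dark brown; must go into the bay
- chip_mahogany: wooden sample chip, a flat square block 44 x 44 mm and 18 mm high, 30 g, lying flat and loose on the table, turned up to about 30 degrees either way; origin at the centre of its underside, z up, x and y square to its sides. Stained dark red; must go into the bay
- chip_ebony: wooden sample chip, a flat square block 44 x 44 mm and 18 mm high, 30 g, lying flat and loose on the table, turned up to about 30 degrees either way; origin at the centre of its underside, z up, x and y square to its sides. Stained black; must go into the bay
- chip_bare: wooden sample chip, a flat square block 44 x 44 mm and 18 mm high, 30 g, lying flat and loose on the table, turned up to about 30 degrees either way; origin at the centre of its underside, z up, x and y square to its sides. Pale bare wood, the unstained reference; must be left where it lies, among the dark ones
- tub: closed round stain tub, dark brown with a white lid 90 mm across, 74 mm high, loose, 0.25 kg; origin at the centre of its underside; leave alone
- bottle: white bottle with dark cap, 68 mm across, 170 mm high, loose, 0.4 kg; origin at the centre of its underside; leave alone
- squeeze_bottle: pale squeeze bottle with a pointed nozzle, 66 mm across, 185 mm high, loose, 0.3 kg; origin at the centre of its underside; leave alone
Things that resemble listed ones, but are neither listed nor needed, are in the scene too. Leave any green or yellow look-alike of the chip_walnut alone. What is shaped like the chip_mahogany but purple is not meant.

How it is judged:
By the outcome, as a careful person would: the job done as asked, in the order asked, and still so for the second after the job is handed in, with the robot touching nothing.
It also fails if it takes over 61 s, if anything falls off the work surface, if the arm or the gripper's body presses on something with over 40 N, if the wrist force passes 120 N, or if a joint passes its speed limit or range.

## Robot

A 6-joint arm with a two-finger parallel gripper is mounted at the origin on the work surface. World frame = base frame: x ahead of the robot, y to its left, z up, the work surface at z = 0. Lengths are in m, angles in rad, forces in N, time in s.
With the tool pointing down it reaches from about 0.25 to 0.725 m from the base axis. Payload 4 kg.
Tool frame: the origin (TCP) lies midway between the tips of the shut fingers; the grasp point (between the pads) lies 19 mm behind it (bot.grip_point_offset is the distance from the TCP to the grasp point, in m); z points along the fingers, y is the line along which they close (so a half turn about z gives the same grasp; the last joint's range is limited). The gripper opens to 85 mm and grips with 20 to 120 N. Pads are 22 mm wide; open, the fingers measure 114 mm over their backs; the gripper's body (76 mm by 85 mm) begins 54 mm behind the grasp point. The pads swing forward as they close: fully open they stand 13 mm farther back than shut.
Start: joints at [-1.221, 0.241, 0.005, 1.335, 0, 1.571], TCP at [0.171, -0.47, 0.231] pointing down, gripper open.
Joint ranges: [-2.72, 2.72], [-1.05, 1.87], [-1.09, 1.28], [-1.99, 2.15], [-1.42, 1.44], [-3.14, 3.14]. Speed limits (rad/s): [2.79, 2.79, 3.14, 3.14, 3.14, 3.14].

## Interface

Orientations are given as a unit quaternion [x, y, z, w].
In Python, from workcell import bot gives the robot as it stands.
- The arm moves only by the tool step_arm, never from a script. Its argument "targets" is text: rows parted by semicolons, each of 7 numbers parted by spaces: the opening, from -1 (shut) to 1 (fully open), so that 0 is half open, then the shift along the world's x, y, z normalised to -1 to 1, where 1 is 0.5 m, then the turn, a rotation vector about the world's x, y, z normalised to -1 to 1, where 1 is pi/4 rad. In form: gripper x y z wx wy wz; .... A call has 1 to 10 rows; each row is the pose to reach, as a shift and turn from the pose commanded when the call began; what a row does not reach only later rows make up. A row lasts 1/12 s, in which the tool goes at most 41.7 mm and 7.16 degrees, less where a joint would pass 70% of its speed; a pose out of reach is approached as far as the arm can. A call with a number of a shift or a turn outside -1 to 1 is refused whole. A call with a gripper value outside its range is refused whole. The fingers move at their own pace and stop on an object; the grip force is fixed at half the most. Time passes only in rows, so rows that repeat a pose let the fingers close. It gives the time, the measured TCP pose, the force, the opening and the grip force at its end, in the units of the state.
- bot.get_obs(): the state, without advancing time (a new reading comes with each control period).
- bot.camera(name): name is "scene" or "top"; returns the picture (384x512x3 uint8, red, green, blue); there is no depth.
- bot.camera_info(name): a dict with "vertical_fov" (degrees; the focal length in pixels is half the picture's height over the tangent of half this angle, whatever the lens; pixels are square), "cx", "cy" (the principal point, pixels), "D" ([k1, k2, p1, p2, k3] as OpenCV has them; the pictures are not rectified), "pose" (4x4, takes a point from camera to world coordinates). Camera axes: x right, y up, looking along -z (the intrinsics and any distortion apply to the point x, -y, -z); pixel columns grow to the right and rows downward; lengths in m; the calibration is good to about 2 mm. A picture is of the moment at which its call begins. camera_info takes no time and is no camera call.
- bot.job_done(): hands the job in; it is judged then, once.
The state is a dict: "clock": time; "joint_pos": joint angles; "joint_vel": joint speeds; "tau": joint torques, N m; "eef_pos": TCP position; "tool_rot": TCP orientation; "ft_force": force on the tool from outside, world axes, zero at the start; "ft_torque": the same for the moment, N m; "grip_width": finger opening in m; "grasp_force": force on a finger pad.
Only numpy, scipy, OpenCV 4.12 (cv2) and the standard library are available. Lean on these libraries where they do the work, as an engineer would, in place of code of your own. Each camera call takes 0.05 s, during which the arm holds its last target. There are 200 camera calls.

## Working session

There is one attempt and no reset: what is moved stays moved. The work goes in short steps, Python scripts to look and compute and a tool call to move; the robot and the scene stay as the last step left them, time stands still between calls to the robot, and variables do not carry over. Pictures are saved under pics/ and viewed, at most 10 in all, crops included, and the job is handed in when it is done.

Besides the shell and the picture viewer there is one more tool, called after "Request:" by a JSON object that holds its "api" and its "payload". step_arm: Moves the arm, as the interface text tells. Scaled input: -1 to 1 covers 0.5 m each way for a shift and pi/4 rad each way for a turn. Its arguments: {"type":"object","properties":{"targets":{"type":"string"}},"required":["targets"]}

```bash
mkdir -p pics; cat > h.py <<'E'
import numpy as np, cv2
from workcell import bot
def px2w(name,pts,z=0.0):
    i=bot.camera_info(name); f=192/np.tan(np.radians(i["vertical_fov"])/2)
    K=np.array([[f,0,i["cx"]],[0,f,i["cy"]],[0,0,1]])
    u=cv2.undistortPoints(np.array(pts,float).reshape(-1,1,2),K,np.array(i["D"],float)).reshape(-1,2)
    P=np.array(i["pose"]); d=np.c_[u[:,0],-u[:,1],-np.ones(len(u))]@P[:3,:3].T; o=P[:3,3]
    return o+d*((z-o[2])/d[:,2])[:,None]
def save(name,fn,crop=None,s=1):
    im=bot.camera(name)[:,:,::-1]
    if crop: x0,y0,x1,y1=crop; im=im[y0:y1,x0:x1]
    cv2.imwrite("pics/"+fn,cv2.resize(im,None,fx=s,fy=s,interpolation=cv2.INTER_CUBIC))
E
python3 - <<'E'
from h import *
save("top","t0.png",s=1.5); save("scene","s0.png",s=1.5)
print(bot.camera_info("top"))
print(bot.get_obs())
E
```

```text
{'vertical_fov': 56.00101880297506, 'cx': 258.349411071694, 'cy': 190.98032472411816, 'D': array([0.03620343, 0.        , 0.        , 0.        , 0.        ]), 'pose': array([[-0.02728851,  0.9835645 , -0.17848308,  0.38501129],
       [-0.99959495, -0.02540608,  0.0128244 ,  0.04121126],
       [ 0.00807907,  0.17876074,  0.9838594 ,  1.00509347],
       [ 0.        ,  0.        ,  0.        ,  1.        ]])}
{'clock': 0.1, 'joint_pos': array([-1.22099661e+00,  2.41305972e-01,  3.88220210e-03,  1.33522533e+00,
        7.30735808e-06,  1.57080554e+00]), 'joint_vel': array([-1.16357256e-03, -2.48349577e-04,  2.88102570e-03,  1.03983090e-04,
        8.61886262e-05, -1.25434195e-03]), 'tau': array([ 7.27245310e-05, -3.73137724e+01,  2.53009719e+01,  1.08453803e-02,
       -2.74269729e-05, -1.46910128e-05]), 'eef_pos': array([ 0.17116352, -0.4691898 ,  0.23052669]), 'tool_rot': array([ 9.84744349e-01,  1.74004910e-01, -1.57606173e-04, -9.12887617e-04]), 'ft_force': array([ 0.44578532,  0.55285733, -0.37332376]), 'ft_torque': array([-0.01979656,  0.00293388, -0.0129052 ]), 'grasp_force': 0.0, 'grip_width': 0.0854780712418216}
```

View pics/t0.png

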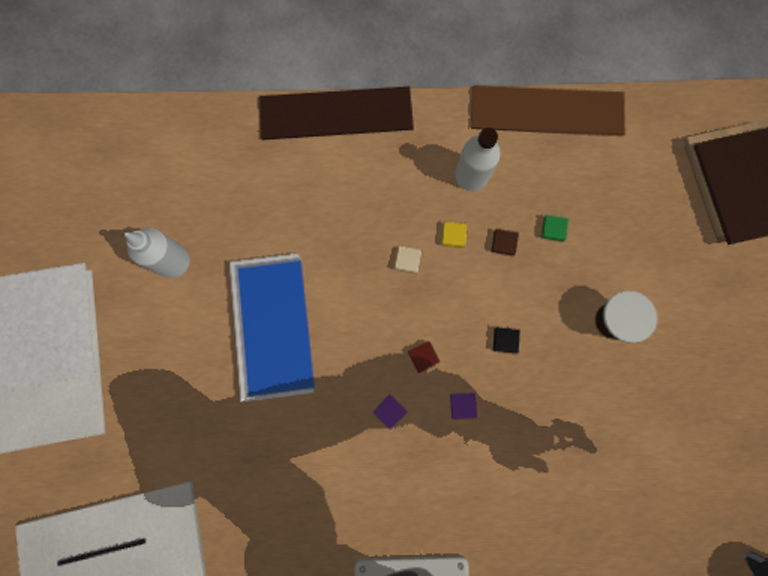

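View pics/s0.png

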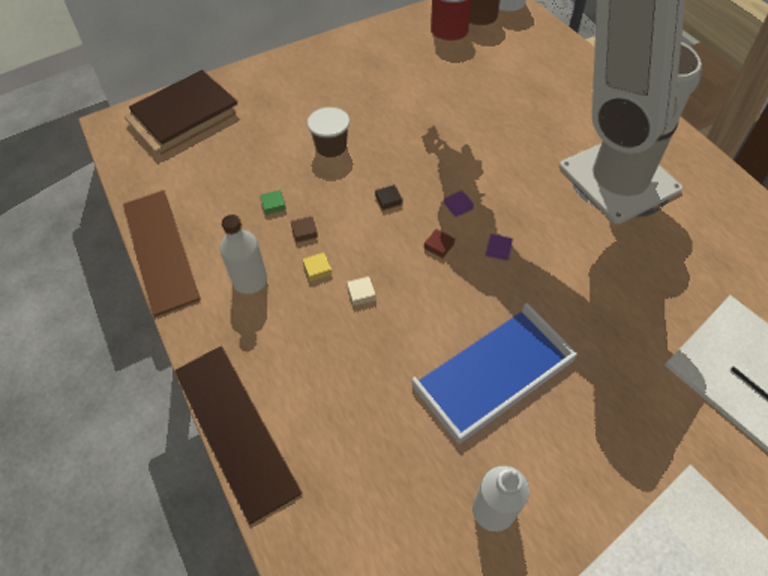

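Top view (1.5x): the bay is at about (275,328), open on its right side. The candidates are brown (505,242), dark red (424,356) and black (507,340). The look-alikes are yellow (455,235), green (555,228), purple (390,411) and purple (463,406), and bare is at (407,260). Brown, dark red and black fit the description by colour. I'll confirm in a crop.

```bash
python3 - <<'E'
from h import *
save("top","t1.png",crop=(145,135,395,295),s=3.2)
E
```

```text
(no output)
```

View pics/t1.png

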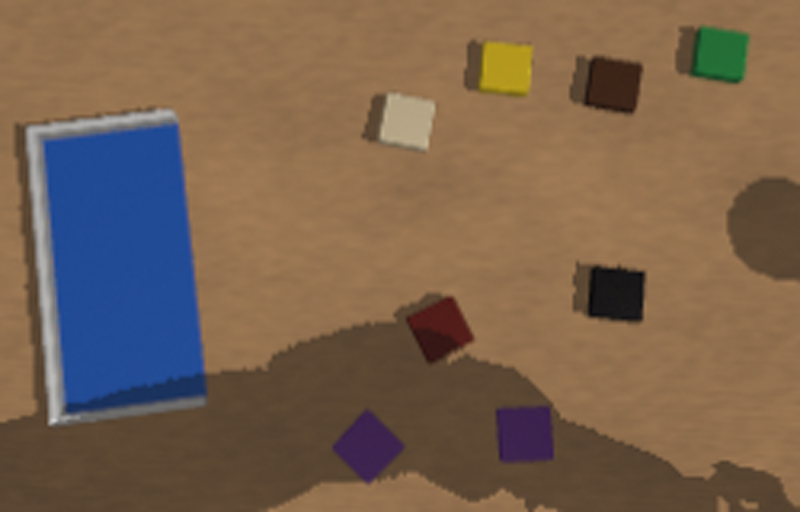

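Crop: brown (613,84), dark red (440,330) and black (616,294) are the three stained chips. Bare is at (405,122), yellow (506,68), purples (368,445) and (525,434). The bay's open edge runs from (178,122) to (206,403).

```bash
cat > m.py <<'E'
from h import *
c=lambda p:np.array(p,float)/3.2+[145,135]
z=.018
P={"walnut":[(588,57),(642,62),(635,112),(586,108)],"mahog":[(406,324),(452,296),(474,333),(431,362)],"ebony":[(590,266),(645,268),(641,321),(588,318)],
"bare":[(382,94),(436,98),(428,151),(378,143)],"yellow":[(483,41),(533,43),(530,95),(480,94)],"purp1":[(368,408),(404,445),(368,483),(332,445)],"purp2":[(497,407),(552,405),(553,460),(500,462)],"green":[(698,27),(749,32),(743,82),(692,76)]}
for k,v in P.items():
    w=px2w("top",c(v),z)[:,:2]; e=w[1]-w[0]
    print(k,w.mean(0).round(4),"ang",np.degrees(np.arctan2(e[1],e[0])).round(1)%90,"side",np.linalg.norm(e).round(4))
b=px2w("top",c([(178,122),(206,403),(45,140),(63,412)]),0)[:,:2]; print("bay open/back",b.round(4).tolist())
print(np.linalg.norm(b[0]-b[1]))
E
python3 m.py
```

```text
walnut [ 0.643  -0.1942] ang 83.0 side 0.0477
mahog [ 0.4335 -0.0343] ang 29.5 side 0.046
ebony [ 0.4597 -0.1849] ang 86.5 side 0.047
bare [ 0.6145 -0.011 ] ang 84.2 side 0.0476
yellow [ 0.6605 -0.1014] ang 86.1 side 0.0444
purp1 [0.3391 0.0301] ang 43.30000000000001 side 0.0425
purp2 [ 0.3452 -0.1015] ang 0.5999999999999943 side 0.0461
green [ 0.6682 -0.2911] ang 82.5 side 0.0451
bay open/back [[0.6233, 0.1911], [0.3771, 0.1668], [0.6098, 0.3083], [0.3733, 0.2877]]
0.2473210224344977
```

Request:
{"api": "step_arm", "payload": {"targets": "-0.76 0.4 0.6 -0.2 0 0 1; -0.76 0.4 0.6 -0.2 0 0 1; -0.76 0.4 0.6 -0.2 0 0 1; -0.76 0.4 0.6 -0.2 0 0 1; -0.76 0.4 0.6 -0.2 0 0 1; -0.76 0.4 0.6 -0.2 0 0 1; -0.76 0.4 0.6 -0.2 0 0 1; -0.76 0.4 0.6 -0.2 0 0 1; -0.76 0.4 0.6 -0.2 0 0 1; -0.76 0.4 0.6 -0.2 0 0 1"}}

```text
clock: 0.98
eef_pos: [0.3731, -0.1638, 0.1295]
tool_rot: [0.841, 0.542, 0.0, -0.002]
ft_force: [-1.2, 0.2, -0.3]
grip_width: 0.0103
grasp_force: 0.0
```

Request:
{"api": "step_arm", "payload": {"targets": "-0.76 0.133 0.155 -0.13 0 0 0.66; -0.76 0.133 0.155 -0.13 0 0 0.66; -0.76 0.133 0.155 -0.13 0 0 0.66; -0.76 0.133 0.155 -0.13 0 0 0.66; -0.76 0.133 0.155 -0.13 0 0 0.66; -0.76 0.133 0.155 -0.19 0 0 0.66; -0.76 0.133 0.155 -0.23 0 0 0.66; -0.76 0.133 0.155 -0.25 0 0 0.66; -0.76 0.133 0.155 -0.25 0 0 0.66; -0.76 0.133 0.155 -0.25 0 0 0.66"}}

```text
clock: 1.82
eef_pos: [0.4373, -0.093, 0.0065]
tool_rot: [0.678, 0.735, -0.0, -0.0]
ft_force: [-0.8, 0.6, 0.1]
grip_width: 0.0103
grasp_force: 0.0
```

```bash
python3 - <<'E'
from h import *
# bottle base near edge, tub lid centre (1.5x px of t0)
print(px2w("top",np.array([(471,190),(458,182),(492,182)])/1.5,0.0).round(3), px2w("top",np.array([(629,317)])/1.5,.074).round(3))
save("top","t2.png",crop=(145,135,395,295),s=3.2)
E
```

```text
[[ 0.754 -0.14   0.   ]
 [ 0.771 -0.115  0.   ]
 [ 0.769 -0.181  0.   ]] [[ 0.49  -0.386  0.074]]
```

View pics/t2.png

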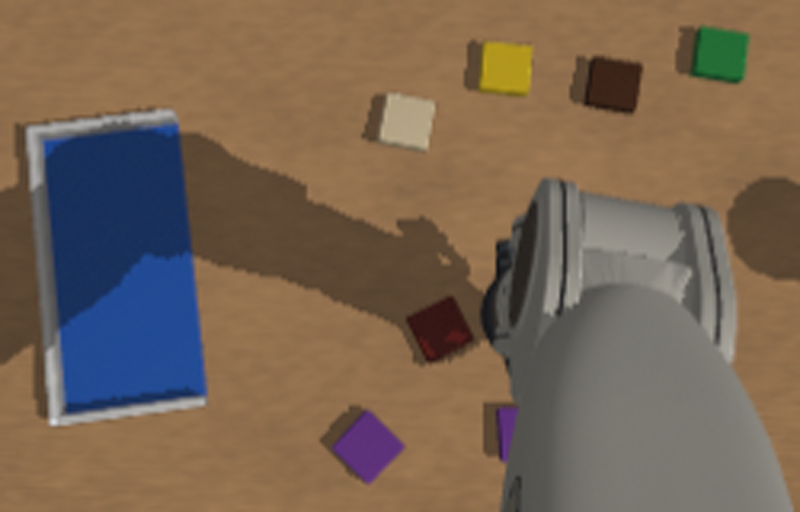

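The picture shows the fingers at (500,290), right behind the dark red chip (440,330), with clear space between. Pushing.

Request:
{"api": "step_arm", "payload": {"targets": "-0.76 -0.002 0.02 0 0 0 0; -0.76 -0.004 0.04 0 0 0 0; -0.76 -0.006 0.06 0 0 0 0; -0.76 -0.008 0.08 0 0 0 0; -0.76 -0.01 0.1 0 0 0 0; -0.76 -0.012 0.12 0 0 0 0; -0.76 -0.014 0.145 0 0 0 0; -0.76 -0.016 0.17 0 0 0 0; -0.76 -0.018 0.195 0 0 0 0; -0.76 -0.02 0.22 0 0 0 0"}}

```text
clock: 2.7
eef_pos: [0.4276, 0.0192, 0.0064]
tool_rot: [0.677, 0.736, 0.0, 0.0]
ft_force: [-0.8, -0.5, 0.7]
grip_width: 0.0101
grasp_force: 0.1
```

```bash
python3 - <<'E'
from h import *
save("top","t3.png",crop=(145,135,395,295),s=3.2)
E
```

```text
(no output)
```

View pics/t3.png

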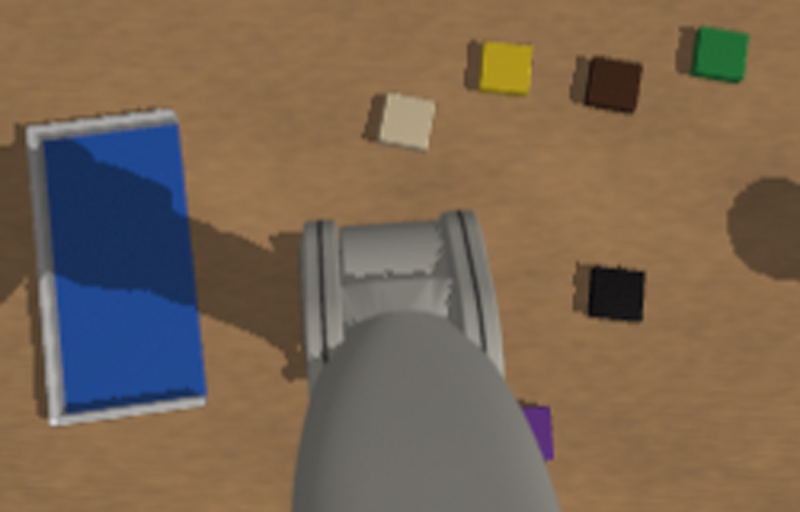

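The arm hides the chip from the top camera (at about (330,330)). Everything else is undisturbed, so I continue.

Request:
{"api": "step_arm", "payload": {"targets": "-0.76 -0.002 0.024 0 0 0 0; -0.76 -0.004 0.048 0 0 0 0; -0.76 -0.006 0.072 0 0 0 0; -0.76 -0.008 0.096 0 0 0 0; -0.76 -0.01 0.12 0 0 0 0; -0.76 -0.012 0.144 0 0 0 0; -0.76 -0.014 0.168 0 0 0 0; -0.76 -0.016 0.192 0 0 0 0; -0.76 -0.018 0.216 0 0 0 0; -0.76 -0.02 0.24 0 0 0 0"}}

```text
clock: 3.58
eef_pos: [0.4174, 0.1387, 0.0063]
tool_rot: [0.677, 0.736, -0.0, 0.0]
ft_force: [-0.1, -0.1, 0.5]
grip_width: 0.0102
grasp_force: 0.1
```

```bash
python3 - <<'E'
from h import *
save("scene","s1.png",crop=(190,90,450,300),s=2.8)
E
```

```text
(no output)
```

View pics/s1.png

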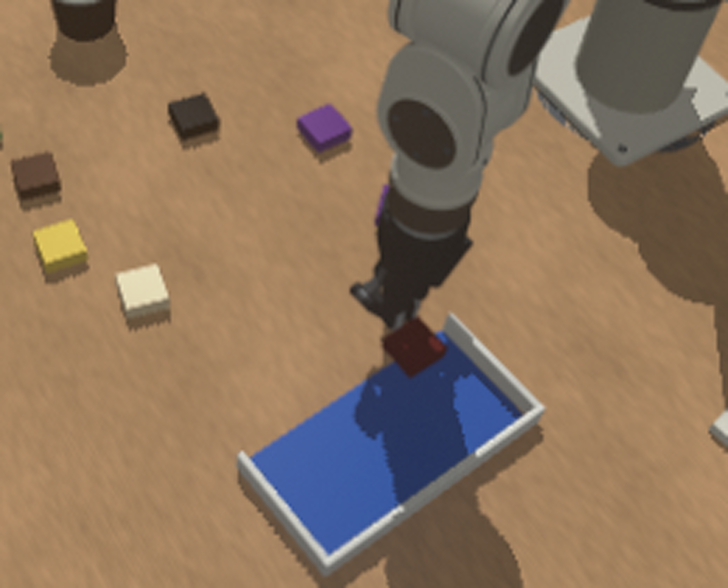

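The red chip sits flush at the fingertips at (415,348), just entering the bay clear of the side wall at (455,330).

Request:
{"api": "step_arm", "payload": {"targets": "-0.76 0 0.024 0 0 0 0; -0.76 0 0.048 0 0 0 0; -0.76 0 0.07 0 0 0 0; -0.76 0 0.09 0 0 0 0; -0.76 0 0.105 0 0 0 0; -0.76 0 0.118 0 0 0 0; -0.76 0 0.124 0 0 0 0; -0.76 0 0.124 0 0 0 0; -0.76 0 0.09 0 0 0 0; -0.76 0 0.06 0.06 0 0 0"}}

```text
clock: 4.47
eef_pos: [0.4137, 0.1658, 0.0323]
tool_rot: [0.677, 0.736, -0.005, -0.002]
ft_force: [-1.1, -1.0, 0.2]
grip_width: 0.0102
grasp_force: 0.0
```

Request:
{"api": "step_arm", "payload": {"targets": "-0.76 0 -0.05 0.1 0 0 0; -0.76 0.08 -0.83 0.1 0 0 -0.19; -0.76 0.08 -0.83 0.1 0 0 -0.19; -0.76 0.08 -0.83 0.1 0 0 -0.19; -0.76 0.08 -0.83 0.1 0 0 -0.19; -0.76 0.08 -0.83 0.1 0 0 -0.19; -0.76 0.08 -0.83 0.1 0 0 -0.19; -0.76 0.08 -0.83 0.1 0 0 -0.19; -0.76 0.08 -0.83 0.1 0 0 -0.19; -0.76 0.08 -0.83 0.1 0 0 -0.19"}}

```text
clock: 5.3
eef_pos: [0.4547, -0.2262, 0.0857]
tool_rot: [0.731, 0.683, -0.0, -0.0]
ft_force: [0.9, 0.2, 0.8]
grip_width: 0.0104
grasp_force: 0.0
```

Request:
{"api": "step_arm", "payload": {"targets": "-0.76 0 0 -0.06 0 0 0; -0.76 0 0 -0.12 0 0 0; -0.76 0 0 -0.15 0 0 0; -0.76 0 0 -0.16 0 0 0; -0.76 0 0 -0.16 0 0 0; -0.76 0.001 0.02 -0.16 0 0 0; -0.76 0.002 0.04 -0.16 0 0 0; -0.76 0.003 0.06 -0.16 0 0 0; -0.76 0.004 0.08 -0.16 0 0 0; -0.76 0.006 0.104 -0.16 0 0 0"}}

```text
clock: 6.13
eef_pos: [0.4592, -0.1706, 0.0065]
tool_rot: [0.73, 0.683, 0.0, 0.001]
ft_force: [-0.3, -1.3, 0.2]
grip_width: 0.0101
grasp_force: 0.1
```

```bash
python3 - <<'E'
from h import *
save("scene","s2.png",crop=(190,90,450,300),s=2.8)
E
```

```text
(no output)
```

View pics/s2.png

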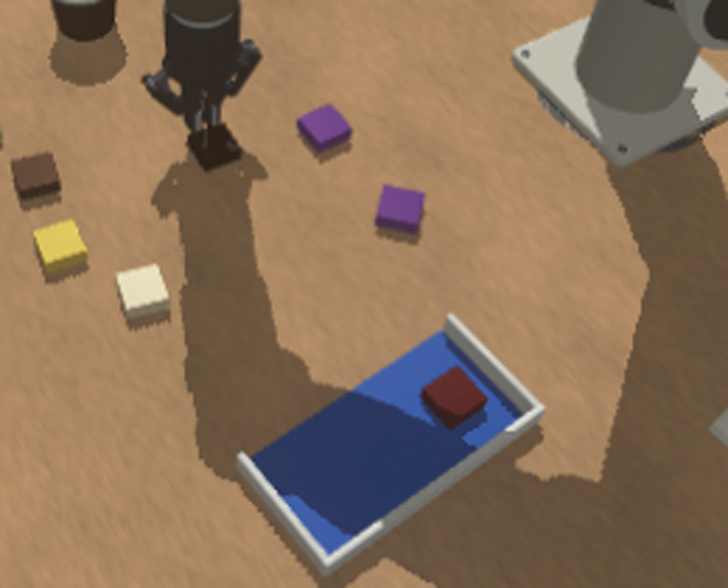

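The red chip lies flat inside the bay at (455,397). The black chip is at the fingertips at (213,147) with a clear path.

Request:
{"api": "step_arm", "payload": {"targets": "-0.76 0.0015 0.026 0 0 0 0; -0.76 0.003 0.052 0 0 0 0; -0.76 0.0045 0.078 0 0 0 0; -0.76 0.006 0.104 0 0 0 0; -0.76 0.0075 0.13 0 0 0 0; -0.76 0.009 0.156 0 0 0 0; -0.76 0.0105 0.182 0 0 0 0; -0.76 0.012 0.208 0 0 0 0; -0.76 0.0135 0.234 0 0 0 0; -0.76 0.015 0.26 0 0 0 0"}}

```text
clock: 7.02
eef_pos: [0.4661, -0.0405, 0.0059]
tool_rot: [0.73, 0.684, 0.0, 0.0]
ft_force: [1.1, 0.3, 0.3]
grip_width: 0.01
grasp_force: 0.1
```

Request:
{"api": "step_arm", "payload": {"targets": "-0.76 0.0015 0.026 0 0 0 0; -0.76 0.003 0.052 0 0 0 0; -0.76 0.0045 0.078 0 0 0 0; -0.76 0.006 0.104 0 0 0 0; -0.76 0.0075 0.13 0 0 0 0; -0.76 0.009 0.156 0 0 0 0; -0.76 0.0105 0.182 0 0 0 0; -0.76 0.012 0.208 0 0 0 0; -0.76 0.0135 0.234 0 0 0 0; -0.76 0.015 0.26 0 0 0 0"}}

```text
clock: 7.85
eef_pos: [0.4733, 0.0895, 0.0058]
tool_rot: [0.73, 0.684, 0.0, 0.0]
ft_force: [-0.1, 0.0, 0.6]
grip_width: 0.0102
grasp_force: 0.1
```

```bash
python3 - <<'E'
from h import *
save("scene","s3.png",crop=(190,90,450,300),s=2.8)
E
```

```text
(no output)
```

View pics/s3.png

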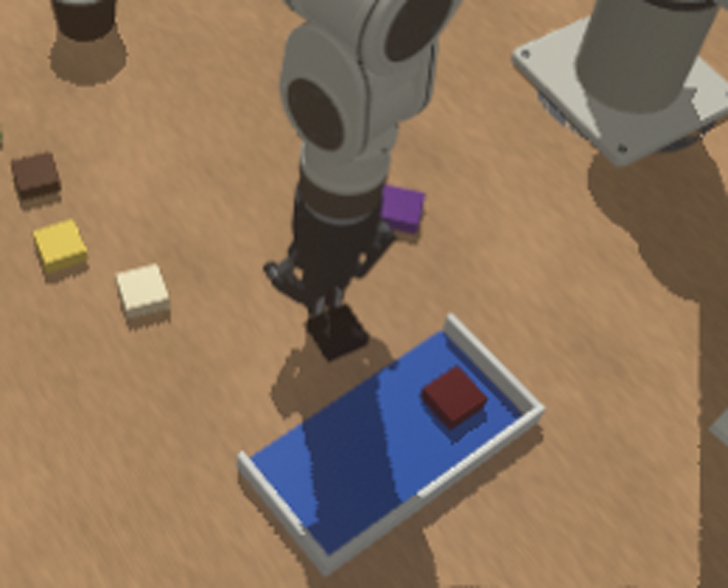

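Request:
{"api": "step_arm", "payload": {"targets": "-0.76 0.0015 0.026 0 0 0 0; -0.76 0.003 0.052 0 0 0 0; -0.76 0.0045 0.078 0 0 0 0; -0.76 0.006 0.104 0 0 0 0; -0.76 0.0075 0.13 0 0 0 0; -0.76 0.009 0.156 0 0 0 0; -0.76 0.0105 0.18 0 0 0 0; -0.76 0.012 0.2 0 0 0 0; -0.76 0.0135 0.214 0 0 0 0; -0.76 0.0135 0.222 0 0 0 0"}}

```text
clock: 8.73
eef_pos: [0.4805, 0.2004, 0.0055]
tool_rot: [0.73, 0.684, 0.0, 0.0]
ft_force: [-0.1, -0.3, -1.1]
grip_width: 0.0104
grasp_force: 0.1
```

Request:
{"api": "step_arm", "payload": {"targets": "-0.76 0 0 0 0 0 0; -0.76 0 -0.05 0 0 0 0; -0.76 0 -0.1 0.08 0 0 0; -0.76 0 -0.15 0.18 0 0 0.2; -0.76 0.1 -0.3 0.18 0 0 1; -0.76 0.1 -0.3 0.18 0 0 1; -0.76 0.1 -0.3 0.18 0 0 1; -0.76 0.1 -0.3 0.18 0 0 1; -0.76 0.1 -0.3 0.18 0 0 1; -0.76 0.1 -0.3 0.18 0 0 1"}}

```text
clock: 9.57
eef_pos: [0.5302, 0.0478, 0.0956]
tool_rot: [0.412, 0.911, -0.0, -0.0]
ft_force: [-0.4, -0.1, -0.5]
grip_width: 0.0099
grasp_force: 0.0
```

Request:
{"api": "step_arm", "payload": {"targets": "-0.76 0.308 -0.5 0 0 0 0.92; -0.76 0.308 -0.5 0 0 0 0.92; -0.76 0.308 -0.5 0 0 0 0.92; -0.76 0.308 -0.5 0 0 0 0.92; -0.76 0.308 -0.5 0 0 0 0.92; -0.76 0.308 -0.5 0 0 0 0.92; -0.76 0.308 -0.5 0 0 0 0.92; -0.76 0.308 -0.5 0 0 0 0.92; -0.76 0.308 -0.5 0 0 0 0.92; -0.76 0.308 -0.5 -0.06 0 0 0.92"}}

```text
clock: 10.4
eef_pos: [0.688, -0.2029, 0.0717]
tool_rot: [0.066, 0.998, -0.001, 0.006]
ft_force: [3.0, 0.1, 1.2]
grip_width: 0.0102
grasp_force: 0.0
```

```bash
python3 - <<'E'
from h import *
save("scene","s4.png",crop=(140,70,400,280),s=2.8)
E
```

```text
(no output)
```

View pics/s4.png

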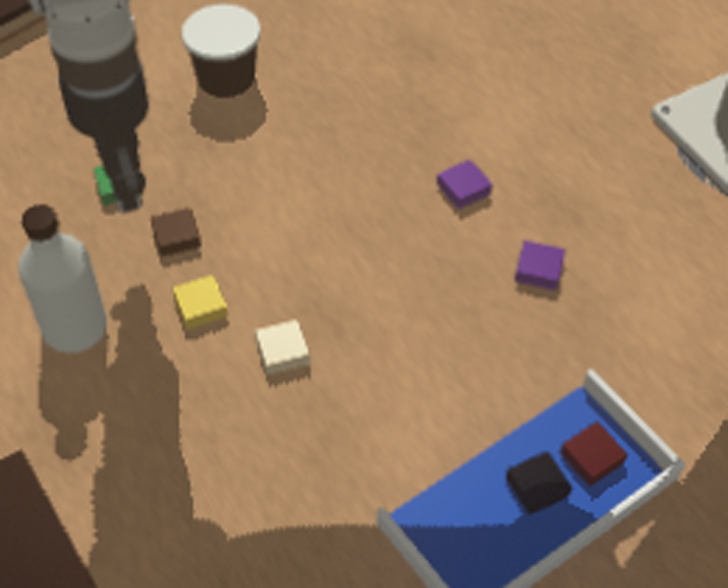

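Black chip (538,482) and red chip (594,452) are both flat inside the bay. The fingers at (128,195) are beyond the brown chip (176,230), and the bottle is clear. Descend and draw the brown chip toward the robot.

Request:
{"api": "step_arm", "payload": {"targets": "-0.76 0 0 0 0 0 0; -0.76 0 0 -0.05 0 0 0; -0.76 0 0 -0.09 0 0 0; -0.76 0 0 -0.11 0 0 0; -0.76 0 0 -0.118 0 0 0; -0.76 0 0 -0.118 0 0 0; -0.76 -0.01 0.001 -0.118 0 0 0; -0.76 -0.022 0.003 -0.118 0 0 0; -0.76 -0.036 0.004 -0.118 0 0 0; -0.76 -0.052 0.006 -0.118 0 0 0"}}

```text
clock: 11.28
eef_pos: [0.6586, -0.198, 0.0083]
tool_rot: [0.065, 0.998, -0.0, 0.001]
ft_force: [0.0, 0.2, 1.0]
grip_width: 0.0104
grasp_force: 0.1
```

Request:
{"api": "step_arm", "payload": {"targets": "-0.76 -0.02 0.0024 0 0 0 0; -0.76 -0.04 0.005 0 0 0 0; -0.76 -0.06 0.007 0 0 0 0; -0.76 -0.08 0.01 0 0 0 0; -0.76 -0.1 0.012 0 0 0 0; -0.76 -0.12 0.014 0 0 0 0; -0.76 -0.138 0.016 0 0 0 0; -0.76 -0.15 0.018 0 0 0 0; -0.76 -0.156 0.019 0 0 0 0; -0.76 -0.156 0.019 0 0 0 0"}}

```text
clock: 12.12
eef_pos: [0.58, -0.1883, 0.0075]
tool_rot: [0.065, 0.998, -0.0, 0.0]
ft_force: [-0.5, 0.3, -0.2]
grip_width: 0.0101
grasp_force: 0.0
```

Request:
{"api": "step_arm", "payload": {"targets": "-0.76 0.03 -0.004 0 0 0 0; -0.76 0.04 -0.02 0.1 0 0 0; -0.76 0.04 -0.1 0.2 0 0 -0.3; -0.76 0 -0.18 0.2 0 0 -1; -0.76 0 -0.18 0.2 0 0 -1; -0.76 0 -0.18 0.2 0 0 -1; -0.76 0 -0.18 0.2 0 0 -1; -0.76 0 -0.18 0.2 0 0 -1; -0.76 0 -0.18 0.2 0 0 -1; -0.76 0 -0.18 0.2 0 0 -1"}}

```text
clock: 12.95
eef_pos: [0.5807, -0.2786, 0.1068]
tool_rot: [0.442, 0.897, 0.0, 0.0]
ft_force: [-0.2, 0.2, -0.7]
grip_width: 0.0101
grasp_force: 0.0
```

```bash
python3 - <<'E'
from h import *
im=bot.camera("scene"); h=cv2.cvtColor(im,cv2.COLOR_RGB2GRAY)
m=((h<75)*255).astype(np.uint8); m[:, :150]=0
n,l,s,c=cv2.connectedComponentsWithStats(m)
for i in range(1,n):
    if 60<s[i,4]<900 and 80<c[i][1]<280: print(s[i],c[i].round(1),px2w("scene",[c[i]],.012).round(3), im[l==i].mean(0).round())
E
```

```text
[489  69  23  57 695] [503.5  99.8] [[-0.33   0.095  0.012]] [53. 37. 26.]
[408  73  20  20  93] [416.2  84.9] [[-0.106 -0.105  0.012]] [56. 51. 45.]
[437  77  36  28 736] [454.3  90.4] [[-0.206 -0.021  0.012]] [49. 44. 39.]
[296 133  19  11  63] [304.7 139.2] [[ 0.359 -0.086  0.012]] [78. 52. 78.]
[226 140  17  11  71] [234.1 146.3] [[ 0.556 -0.167  0.012]] [69. 51. 36.]
[150 143  11  13 114] [154.4 149.4] [[ 0.767 -0.275  0.012]] [65. 50. 39.]
[349 210  27  29 108] [361.9 224.5] [[0.389 0.233 0.012]] [50. 61. 99.]
[488 245  24  21  77] [499.5 254.7] [[0.133 0.485 0.012]] [45. 44. 42.]
```

Request:
{"api": "step_arm", "payload": {"targets": "-0.76 -0.067 0.07 0 0 0 -0.83; -0.76 -0.067 0.07 0 0 0 -0.83; -0.76 -0.067 0.07 0 0 0 -0.83; -0.76 -0.067 0.07 0 0 0 -0.83; -0.76 -0.067 0.07 0 0 0 -0.83; -0.76 -0.067 0.07 -0.08 0 0 -0.83; -0.76 -0.067 0.07 -0.15 0 0 -0.83; -0.76 -0.067 0.07 -0.19 0 0 -0.83; -0.76 -0.067 0.07 -0.2 0 0 -0.83; -0.76 -0.067 0.07 -0.2 0 0 -0.83"}}

```text
clock: 13.83
eef_pos: [0.5454, -0.2425, 0.0047]
tool_rot: [0.705, 0.709, -0.001, -0.002]
ft_force: [-0.6, -0.4, -0.2]
grip_width: 0.0102
grasp_force: 0.0
```

Request:
{"api": "step_arm", "payload": {"targets": "-0.76 0 0.02 0 0 0 0; -0.76 0 0.04 0 0 0 0; -0.76 0 0.06 0 0 0 0; -0.76 0 0.08 0 0 0 0; -0.76 0 0.1 0 0 0 0; -0.76 0 0.12 0 0 0 0; -0.76 0 0.14 0 0 0 0; -0.76 0 0.16 0 0 0 0; -0.76 0 0.18 0 0 0 0; -0.76 0 0.2 0 0 0 0"}}

```text
clock: 14.67
eef_pos: [0.5467, -0.1422, 0.0065]
tool_rot: [0.706, 0.709, -0.0, -0.0]
ft_force: [-0.0, -0.0, -0.4]
grip_width: 0.0102
grasp_force: 0.1
```

```bash
python3 - <<'E'
from h import *
a=cv2.imread("pics/s4.png"); im=bot.camera("scene"); h=cv2.cvtColor(im,cv2.COLOR_RGB2HSV)
cv2.imwrite("pics/s5.png",cv2.resize(im[90:300,150:410,::-1],None,fx=2.8,fy=2.8,interpolation=cv2.INTER_CUBIC))
# bare chip: pale, yellow chip
for nm,m in (("bare",(h[...,2]>190)&(h[...,1]<80)&(h[...,1]>20)),("yellow",(h[...,0]>22)&(h[...,0]<32)&(h[...,1]>150)&(h[...,2]>150))):
    n,l,s,c=cv2.connectedComponentsWithStats(m.astype(np.uint8))
    for i in range(1,n):
        if 60<s[i,4]<900 and 130<c[i][1]<230 and c[i][0]<300: print(nm,s[i],px2w("scene",[c[i]],.018).round(3))
E
```

Request:
{"api": "step_arm", "payload": {"targets": "-0.76 0 0.024 0 0 0 0; -0.76 0 0.048 0 0 0 0; -0.76 0 0.072 0 0 0 0; -0.76 0 0.096 0 0 0 0; -0.76 0 0.12 0 0 0 0; -0.76 0 0.144 0 0 0 0; -0.76 0 0.168 0 0 0 0; -0.76 0 0.192 0 0 0 0; -0.76 0 0.216 0 0 0 0; -0.76 0 0.24 0 0 0 0"}}

```text
clock: 15.55
eef_pos: [0.5467, -0.022, 0.0066]
tool_rot: [0.706, 0.709, 0.0, 0.0]
ft_force: [-0.2, 0.1, 0.5]
grip_width: 0.0104
grasp_force: 0.0
```

Request:
{"api": "step_arm", "payload": {"targets": "-0.76 0 0.024 0 0 0 0; -0.76 0 0.048 0 0 0 0; -0.76 0 0.072 0 0 0 0; -0.76 0 0.096 0 0 0 0; -0.76 0 0.12 0 0 0 0; -0.76 0 0.144 0 0 0 0; -0.76 0 0.168 0 0 0 0; -0.76 0 0.192 0 0 0 0; -0.76 0 0.216 0 0 0 0; -0.76 0 0.24 0 0 0 0"}}

```text
clock: 16.38
eef_pos: [0.5467, 0.098, 0.0066]
tool_rot: [0.706, 0.709, 0.0, -0.0]
ft_force: [-0.5, 0.1, 0.2]
grip_width: 0.0103
grasp_force: 0.1
```

Request:
{"api": "step_arm", "payload": {"targets": "-0.76 0 0.024 0 0 0 0; -0.76 0 0.048 0 0 0 0; -0.76 0 0.072 0 0 0 0; -0.76 0 0.096 0 0 0 0; -0.76 0 0.12 0 0 0 0; -0.76 0 0.144 0 0 0 0; -0.76 0 0.168 0 0 0 0; -0.76 0 0.19 0 0 0 0; -0.76 0 0.206 0 0 0 0; -0.76 0 0.214 0 0 0 0"}}

```text
clock: 17.22
eef_pos: [0.5468, 0.2052, 0.0065]
tool_rot: [0.705, 0.709, 0.0, 0.0]
ft_force: [-0.1, -0.5, -0.6]
grip_width: 0.0102
grasp_force: 0.1
```

Request:
{"api": "step_arm", "payload": {"targets": "-0.76 0 0 0 0 0 0; -0.76 0 -0.04 0 0 0 0; -0.76 0 -0.1 0.03 0 0 0; -0.76 -0.02 -0.2 0.2 0 0 0; -0.76 -0.1 -0.4 0.3 0 0 0; -0.76 -0.2 -0.6 0.3 0 0 0; -0.76 -0.2 -0.7 0.3 0 0 0; -0.76 -0.2 -0.7 0.3 0 0 0; -0.76 -0.2 -0.7 0.3 0 0 0; -0.76 -0.2 -0.7 0.3 0 0 0"}}

```text
clock: 18.05
eef_pos: [0.4645, -0.09, 0.1404]
tool_rot: [0.706, 0.708, -0.0, 0.0]
ft_force: [0.4, 0.5, 0.3]
grip_width: 0.0106
grasp_force: 0.0
```

```bash
python3 - <<'E'
from h import *
save("top","t4.png",crop=(145,135,395,295),s=3.2)
E
```

```text
(no output)
```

View pics/t4.png

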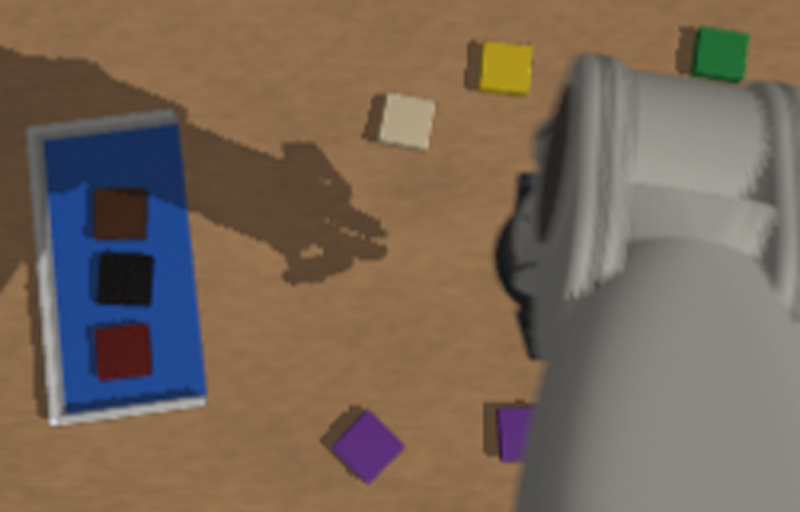

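All three dark chips, at (120,213), (124,278) and (123,351), lie flat inside the bay and clear of the open edge. Bare, yellow, green and purple have not moved, and the arm is clear.

```bash
python3 -c "
from workcell import bot
print(bot.job_done())"
```

```text
the job is handed in; nothing more can be done
None
```

The walnut, mahogany and ebony chips are lying flat inside the bay, clear of its open edge; the other chips did not move, the arm kept clear of the tub and bottles, and I handed the job in after about 18 s of the 61 s allowed.

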